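# Dump the plated bracket from its tipping cup

## Task

One of the two white tipping cups on the bench holds a yellow plated bracket. Press that cup's side pedal down past its latch, to the stop, so that the bracket slides out into the blue tray below, then let the cup swing back home and leave it there. Do not tip the empty cup.

Things in the scene. Friction and masses are not known exactly. Their poses are not given: they have to be found in the camera images.
- dumper: Fixed stand of the loaded cup. Origin on the bench (z=0) below the axle; z up, x to the spout (pours to +x), y to the pedal. Two posts 165 mm high, axle along y at z 150 mm. White scoop cup 76 mm wide, x -75 to 37 mm, 45 mm deep, level floor; tipped, its back rises to z 235 mm. Blue tray below: x -20 to 180, y -70 to 70, walls 40 mm high, floor z 4 mm.
- pedal (a point): Middle of the top face of the loaded cup's flat steel pedal, 46 mm long (away from the axle), 36 wide, 6 thick. In the stand's frame it is at x 55, y 108, z 192 mm at rest, sloping up 35 degrees away from the axle; it turns with the cup about the axle, 69 mm out, to x 57, y 108, z 111 mm at the stop, sloping 37 degrees down.
- dumper_cup (a joint): Tipping angle of the loaded cup, rad: 0 = home (level, latched), 1.25 = stop (pedal fully down, spout down). A ball latch holds it below about 0.2 rad: some 8 N down on the pedal gets past, then 3 to 6 N against the return spring. Let go, it swings home and latches by itself in about half a second.
- bracket: Yellow zinc-plated steel U-bracket 32 x 26 mm, 22 mm high, 4 mm thick, about 50 g, lying loose in the loaded cup. Origin: centre of its underside; z points out of the U.
- spare_cup (a joint): Tipping angle of the empty cup, rad, same meaning. It sits on a second stand of the same build, elsewhere on the bench; its pedal is not to be pressed.
Mind the look-alikes: they are no part of the job. Of the things that look like the bracket, the smaller one is meant.

How it is judged:
By the outcome, as a careful person would: the job done as asked, in the order asked, and still so for the second after the job is handed in, with the robot touching nothing.
It also fails if it takes over 32 s, if anything falls off the work surface, if the arm or the gripper's body presses on something with over 40 N, if the wrist force passes 120 N, or if a joint passes its speed limit or range.

## Robot

A 6-joint arm with a two-finger parallel gripper is mounted at the origin on the work surface. World frame = base frame: x ahead of the robot, y to its left, z up, the work surface at z = 0. Lengths are in mm, angles in rad, forces in N, time in s.
With the tool pointing down it reaches from about 275 to 750 mm from the base axis. Payload 10.2 kg.
Tool frame: the origin (TCP) lies on the centre line of the jaws, within the pads' length; the fingertips stand 11 mm ahead of it and the grasp point (between the pads) lies 8 mm behind it; z points along the fingers, y is the line along which they close (so a half turn about z gives the same grasp; the last joint's range is limited). The gripper opens to 85 mm and grips with 20 to 120 N. Pads are 22 mm wide; open, the fingers measure 114 mm over their backs; the gripper's body (76 mm by 85 mm) begins 54 mm behind the grasp point. The pads swing forward as they close: fully open they stand 13 mm farther back than shut.
Start: joints at [-1.56, 0.313, 1.498, -0, 1.331, -0.223], TCP at [121.616, -510.726, 242.294] pointing down, gripper open.
Joint ranges: [-2.94, 2.94], [-0.97, 2.17], [0.19, 2.56], [-1.23, 4.37], [0.02, 3.11], [-2.88, 2.88]. Speed limits (rad/s): [2.39, 2.39, 3.01, 3.14, 3.14, 3.14].

## Interface

Orientations are given as a unit quaternion [w, x, y, z].
In Python, from cell import ctrl gives the robot as it stands.
- The arm moves only by the tool send_rows, never from a script. Its argument "moves" is a list of rows, each a list of 4 numbers: the shift along the world's x, y, z in cm, then the turn about the world's z in rad. A call has 1 to 12 rows; each row is the pose to reach, as a shift and turn from the pose commanded when the call began; what a row does not reach only later rows make up. A row lasts 1/12 s, in which the tool goes at most 41.7 mm and 7.16 degrees, less where a joint would pass 70% of its speed; a pose out of reach is approached as far as the arm can. A call with a gripper value outside its range is refused whole. "claw" is the opening, from 0 (shut) to 1 (fully open), set as the call begins (left out, the last holds). The fingers move at their own pace and stop on an object; "grip_force" is the grip in N (left out, the last holds). Time passes only in rows, so rows that repeat a pose let the fingers close. It gives the time, the measured TCP pose, the force, the opening and the grip force at its end, in the units of the state.
- ctrl.observe(): the state, without advancing time (a new reading comes with each control period).
- ctrl.capture(name): name is "scene" or "side" or "wrist"; returns the picture (420x560x3 uint8, red, green, blue); there is no depth.
- ctrl.camera_params(name): a dict with "fx", "fy", "cx", "cy" (pixels), "position" and "attitude" of the camera in the world; the wrist camera has in their place "hand_eye" (4x4, takes a point from camera to tool coordinates, whose origin is the TCP and whose axes are the flange's). Camera axes: x right, y down, z forward; pixel columns grow to the right and rows downward; lengths in mm; the calibration is good to about 2 mm. A picture is of the moment at which its call begins: read the wrist's pose just before it. camera_params takes no time and is no camera call.
- ctrl.sign_off(): hands the job in; it is judged then, once.
The state is a dict: "time": time; "qpos": joint angles; "qd": joint speeds; "tau": joint torques, N m; "tcp_pos": TCP position; "tcp_rot": TCP orientation; "ft_force": force on the tool from outside, world axes, zero at the start; "moment": the same for the moment, N m; "opening": finger opening in mm; "gripper_force": force on a finger pad.
Only numpy, scipy, OpenCV 4.12 (cv2) and the standard library are available. Lean on these libraries where they do the work, as an engineer would, in place of code of your own. Each camera call takes 0.05 s, during which the arm holds its last target. There are 200 camera calls.

## Working session

There is one attempt and no reset: what is moved stays moved. The work goes in short steps, Python scripts to look and compute and a tool call to move; the robot and the scene stay as the last step left them, time stands still between calls to the robot, and variables do not carry over. Pictures are saved under pics/ and viewed, at most 10 in all, crops included, and the job is handed in when it is done.

Besides the shell and the picture viewer there is one more tool, called after "Request:" as name(argument=value, ...), one argument or row to a line, values as JSON. send_rows: Moves the arm, as the interface text tells. Its arguments: {"type":"object","properties":{"moves":{"type":"array"},"claw":{"type":"number"},"grip_force":{"type":"number"}},"required":["moves"]}

```bash
mkdir -p pics; python3 - <<'E'
from cell import ctrl
import cv2, numpy as np
print(ctrl.observe())
for n in ("scene","side","wrist"):
    p=ctrl.camera_params(n); print(n,p)
    im=ctrl.capture(n); cv2.imwrite(f"pics/{n}0.png",im[:,:,::-1])
E
```

```text
{'time': 0.0, 'qpos': array([-1.56039196e+00,  3.13471993e-01,  1.49841715e+00,  4.78213682e-05,
        1.33101979e+00, -2.23382577e-01]), 'qd': array([-0.00012432,  0.00101388, -0.00022582,  0.00051096,  0.00181346,
       -0.00206476]), 'tau': array([ 1.38245010e-03, -4.12267041e+01, -2.59741634e+01, -1.17248433e-04,
        4.17638061e-03, -1.11372569e-05]), 'tcp_pos': array([ 121.62898027, -510.47282427,  241.73132418]), 'tcp_rot': array([-6.51940290e-04,  9.93176183e-01,  1.16621765e-01,  9.30433391e-05]), 'ft_force': array([-0.28507556,  0.10939058, -0.85381417]), 'moment': array([-0.02950336,  0.06483902,  0.01493041]), 'gripper_force': 0.0, 'opening': 85.96301940386041}
scene {'fx': 503.33983615896227, 'fy': 503.33983615896227, 'cx': 275.5770149803634, 'cy': 214.8481159001757, 'position': array([1192.27004227, -292.80288723,  847.83942935]), 'attitude': array([-0.32828091,  0.7514194 ,  0.52197754, -0.23481903])}
side {'fx': 466.2215690432833, 'fy': 466.2215690432833, 'cx': 277.02897141648884, 'cy': 206.73674957199583, 'position': array([ 356.91737063, -907.86309219, 1020.96205686]), 'attitude': array([-0.38476759,  0.92086335, -0.05754675,  0.02555318])}
wrist {'fx': 308.83294293792954, 'fy': 308.83294293792954, 'cx': 280.0292569494034, 'cy': 209.85485942100513, 'hand_eye': array([[ 1.95180280e-05, -9.51883888e-01, -3.06458910e-01,
         7.89019441e+01],
       [ 9.99999726e-01, -2.08317103e-04,  7.10737098e-04,
         5.68024702e-01],
       [-7.40379825e-04, -3.06458840e-01,  9.51883623e-01,
        -1.31846003e+02],
       [ 0.00000000e+00,  0.00000000e+00,  0.00000000e+00,
         1.00000000e+00]])}
```

View pics/scene0.png

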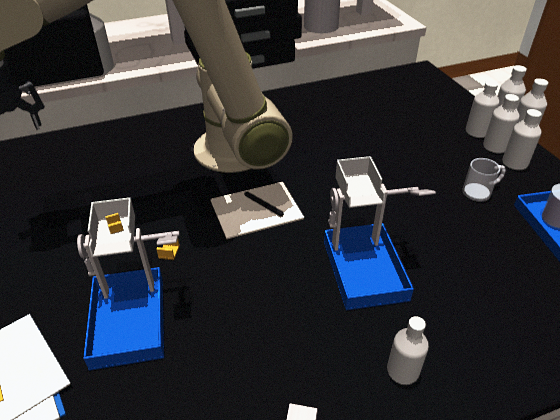

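View pics/side0.png

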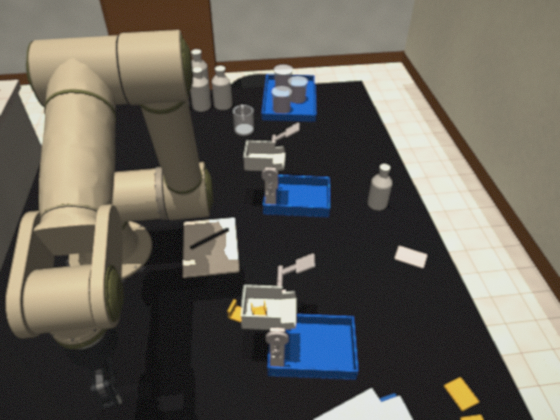

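Both views show two stands. The cup at scene (113,225) / side (268,305) holds yellow and its pedal is at scene (160,240) / side (305,263). The empty cup is at scene (360,185). There is a loose yellow piece on the bench near scene (168,252). I'll measure the tray and pedal next.

```bash
cat > h.py <<'E'
from cell import ctrl
import cv2, numpy as np
from scipy.spatial.transform import Rotation as R
def cam(n,st=None):
    p=ctrl.camera_params(n); K=np.array([[p['fx'],0,p['cx']],[0,p['fy'],p['cy']],[0,0,1]])
    if n!='wrist':
        return K,R.from_quat(p['attitude'],scalar_first=True).as_matrix(),p['position']
    H=p['hand_eye']; Rt=R.from_quat(st['tcp_rot'],scalar_first=True).as_matrix()
    return K,Rt@H[:3,:3],Rt@H[:3,3]+st['tcp_pos']
def plane(c,uv,z):
    K,A,t=c; d=A@np.linalg.solve(K,[uv[0],uv[1],1]); return t+d*(z-t[2])/d[2]
def tri(c1,u1,c2,u2):
    d=[A@np.linalg.solve(K,[u[0],u[1],1]) for (K,A,t),u in((c1,u1),(c2,u2))]
    s=np.linalg.lstsq(np.c_[d[0],-d[1]],c2[2]-c1[2],rcond=None)[0]
    a=c1[2]+s[0]*d[0]; b=c2[2]+s[1]*d[1]; return (a+b)/2,np.linalg.norm(a-b)
def proj(c,P):
    K,A,t=c; q=K@(A.T@(np.asarray(P)-t)); return q[:2]/q[2]
E
python3 - <<'E'
from h import *
a=cv2.imread("pics/scene0.png")[180:380,60:220]; b=cv2.imread("pics/side0.png")[240:390,210:370]
a=cv2.resize(a,None,fx=3,fy=3,interpolation=cv2.INTER_CUBIC)[:,:400]; b=cv2.resize(b,None,fx=2.5,fy=2.5,interpolation=cv2.INTER_CUBIC)
o=np.zeros((600,800,3),np.uint8); o[:,:400]=a; o[:375,400:]=b
cv2.imwrite("pics/crop1.png",o)
for n in("scene","side"):
    im=cv2.imread(f"pics/{n}0.png"); h=cv2.cvtColor(im,cv2.COLOR_BGR2HSV)
    m=cv2.inRange(h,(105,150,60),(125,255,255)); m=cv2.morphologyEx(m,cv2.MORPH_CLOSE,np.ones((3,3)))
    for c in cv2.findContours(m,cv2.RETR_EXTERNAL,cv2.CHAIN_APPROX_NONE)[0]:
        if cv2.contourArea(c)>800: print(n,cv2.contourArea(c),cv2.approxPolyDP(c,3,True)[:,0].tolist())
E
```

```text
scene 6311.5 [[159, 267], [151, 268], [153, 292], [149, 291], [143, 270], [104, 274], [109, 287], [106, 299], [95, 276], [92, 277], [83, 357], [88, 369], [163, 357]]
scene 5043.5 [[383, 223], [377, 246], [371, 239], [373, 224], [341, 228], [337, 251], [331, 243], [332, 229], [325, 230], [324, 243], [346, 309], [410, 300], [412, 285]]
scene 1187.0 [[518, 195], [515, 206], [528, 217], [559, 260], [559, 228], [541, 217], [550, 191]]
side 4413.0 [[267, 354], [269, 375], [356, 378], [354, 317], [298, 313], [296, 327], [286, 331], [289, 342], [284, 366], [270, 366]]
side 2217.5 [[263, 197], [263, 212], [328, 216], [330, 180], [328, 176], [279, 174], [277, 203], [267, 205]]
side 1156.0 [[266, 75], [262, 119], [314, 120], [316, 95], [312, 77], [307, 77], [306, 100], [291, 103], [286, 114], [277, 114], [272, 110], [270, 92], [274, 80]]
```

View pics/crop1.png

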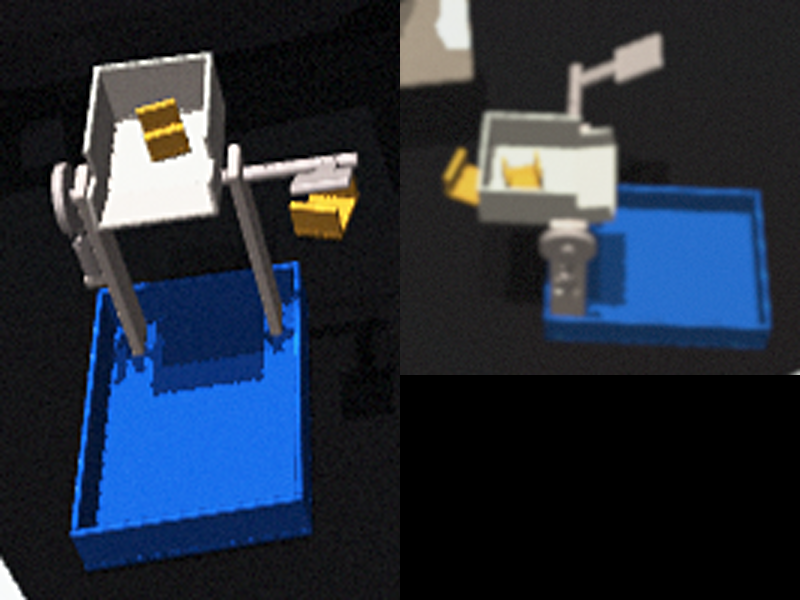

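The crop shows the loaded cup, its axle bar and pedal, and the tray rim corners. Scene rim corners are about (84,358), (163,347), (159,268) and (93,277). The pedal centre is at scene (167,240) and side (305,263).

```bash
python3 - <<'E'
from h import *
S=cam('scene');D=cam('side')
g=[plane(S,u,40) for u in((84,357.7),(163.3,346.7),(159.3,268),(93.3,277))]
for p in g: print(p.round(1))
print('sides',[np.linalg.norm(g[i]-g[(i+1)%4]).round(1) for i in range(4)])
print('side rim',plane(D,(355.2,316),40).round(1),plane(D,(357,371),40).round(1))
ped,e=tri(S,(167.3,240),D,(305.2,263.2)); print('pedal',ped.round(1),e)
x=(g[0]+g[1]-g[2]-g[3])[:2]; y=(g[1]+g[2]-g[0]-g[3])[:2]
print('yaws',np.arctan2(x[1],x[0]),np.arctan2(-y[0],y[1]))
yaw=np.arctan2(x[1]-y[0],x[0]+y[1]); c=sum(g)[:2]/4
M=np.array([[np.cos(yaw),-np.sin(yaw)],[np.sin(yaw),np.cos(yaw)]])
o=c-M@[80,0]; print('yaw',yaw,'origin',o,'reach',np.hypot(*o))
for n,q in(('pedal',(55,108,192)),('pedstop',(57,108,111)),('axle',(0,108,150)),('cupspout',(37,38,150))):
    P=np.r_[o+M@q[:2],q[2]]; print(n,P.round(1),'scene',proj(S,P).round(1),'side',proj(D,P).round(1), 'reach',np.hypot(*P[:2]).round())
print('loose yellow', tri(S,(60+320/3,180+215/3),D,(210+60/2.5,240+180/2.5)))
E
```

```text
[ 597.4 -455.3   40. ]
[ 625.2 -315.1   40. ]
[ 428.7 -286.2   40. ]
[ 404.6 -421.4   40. ]
sides [np.float64(142.9), np.float64(198.6), np.float64(137.3), np.float64(195.7)]
side rim [ 625.  -319.4   40. ] [ 594.8 -456.4   40. ]
pedal [ 505.6 -260.7  188.8] 0.5916385270598388
yaws -0.1599022077103966 -0.18649439631430606
yaw -0.17095022523799275 origin [ 435.15403652 -355.92080875] reach 562.1731562473067
pedal [ 507.7 -258.9  192. ] scene [168.3 239.2] side [306.1 261.7] reach 570.0
pedstop [ 509.7 -259.2  111. ] scene [174.7 269.2] side [305.4 283.1] reach 572.0
axle [ 453.5 -249.5  150. ] scene [170.9 234.8] side [281.6 272.2] reach 518.0
cupspout [ 478.1 -324.8  150. ] scene [134.4 253.1] side [297.1 298.1] reach 578.0
loose yellow (array([ 337.58986124, -254.15299331,   -1.03793747]), np.float64(16.85139941727815))
```

Request:
send_rows(
  moves=[
    [2,3.5,3,-0.1],
    [4,7,6,-0.2],
    [6,10.5,6,-0.3],
    [8,14,6,-0.4],
    [10,17.5,6,-0.4],
    [12,21,6,-0.4],
    [14,24.5,6,-0.4],
    [16,28,6,-0.4],
    [17.8,31,6,-0.4],
    [17.8,31,6,-0.4],
    [17.8,31,6,-0.4],
    [17.8,31,6,-0.4],
  ],
  claw=0,
)

```text
time: 1.15
tcp_pos: [299.5, -201.0, 302.2]
tcp_rot: [0.0, 0.997, -0.083, -0.0]
ft_force: [0.0, -0.8, 1.2]
opening: 0.2
gripper_force: 0.0
```

Request:
send_rows(
  moves=[
    [3.5,-1,0,0],
    [7,-2,0,0],
    [10.5,-3,0,0],
    [14,-4,0,0],
    [17.5,-5,0,0],
    [19.5,-5.6,0,0],
    [21,-5.9,-2,0],
    [21,-5.9,-4,0],
    [21,-5.9,-6.2,0],
    [21,-5.9,-6.2,0],
  ],
)

```text
time: 1.98
tcp_pos: [507.7, -260.9, 235.5]
tcp_rot: [-0.002, 0.996, -0.085, -0.004]
ft_force: [-0.3, -0.4, -0.3]
opening: -0.0
gripper_force: 0.0
```

```bash
python3 - <<'E'
from h import *
st=ctrl.observe(); print(st['time'],st['tcp_pos'],st['ft_force'])
C=cam('wrist',st); w=ctrl.capture('wrist'); s=ctrl.capture('scene')
for q in((508,-259,192),(510,-259,111)): print(proj(C,q))
o=np.zeros((420,800,3),np.uint8); o[:,:560]=w[:,:,::-1]; o[:,560:]=s[80:290,90:210][:,:,::-1].repeat(2,0).repeat(2,1)
cv2.imwrite('pics/near.png',o)
E
```

```text
1.9833 [ 507.6685973  -260.92827607  235.48606735] [-0.32245489 -0.43707093 -0.33698184]
[276.37472692 244.28548579]
[277.31647252 202.99296922]
```

View pics/near.png

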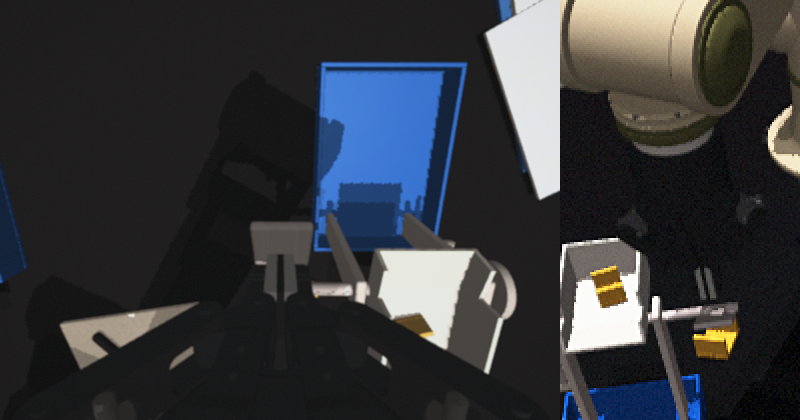

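The wrist view shows the shut fingers (column 280) centred on the pedal (columns 250–312, outer edge at row 222), and the bracket is in the cup. Now I'll descend.

Request:
send_rows(
  moves=[
    [0,0,-0.8,0],
    [0,0,-1.6,0],
    [0,0,-2.2,0],
    [0,0,-2.7,0],
    [0,0,-3.1,0],
    [0,0,-3.5,0],
    [0,0,-3.9,0],
    [0,0,-3.9,0],
  ],
)

```text
time: 2.75
tcp_pos: [510.0, -260.0, 201.6]
tcp_rot: [0.001, 0.997, -0.083, 0.001]
ft_force: [0.0, -0.9, 5.0]
opening: 0.2
gripper_force: 2.4
```

Request:
send_rows(
  moves=[
    [0,0,-0.6,0],
    [0,0,-1.2,0],
    [0,0,-1.8,0],
    [0,0,-2.4,0],
    [0,0,-3,0],
    [0,0,-3.6,0],
    [0,0,-4.2,0],
    [0,0,-4.8,0],
    [0,0,-5.4,0],
    [0,0,-6,0],
    [0,0,-6.4,0],
    [0,0,-6.4,0],
  ],
)

```text
time: 3.75
tcp_pos: [509.7, -259.9, 137.2]
tcp_rot: [0.0, 0.997, -0.083, 0.0]
ft_force: [0.8, -0.4, 5.5]
opening: 0.3
gripper_force: 2.4
```

Request:
send_rows(
  moves=[
    [0,0,-0.3,0],
    [0,0,-0.6,0],
    [0,0,-0.8,0],
    [0,0,-0.8,0],
  ],
)

```text
time: 4.08
tcp_pos: [509.9, -260.0, 129.7]
tcp_rot: [0.0, 0.997, -0.083, 0.001]
ft_force: [1.2, -0.0, 5.2]
opening: -0.1
gripper_force: 2.4
```

Request:
send_rows(
  moves=[
    [0,0,-0.2,0],
    [0,0,-0.4,0],
    [0,0,-0.4,0],
  ],
)

```text
time: 4.33
tcp_pos: [510.0, -260.0, 125.7]
tcp_rot: [0.001, 0.997, -0.083, 0.001]
ft_force: [0.0, -0.8, 5.1]
opening: 0.2
gripper_force: 2.4
```

Request:
send_rows(
  moves=[
    [0,0,-0.2,0],
    [0,0,-0.4,0],
    [0,0,-0.4,0],
  ],
)

```text
time: 4.58
tcp_pos: [511.3, -260.6, 123.7]
tcp_rot: [0.002, 0.997, -0.083, 0.003]
ft_force: [1.9, 0.6, 15.1]
opening: 0.2
gripper_force: 6.4
```

```bash
python3 - <<'E'
from h import *
st=ctrl.observe(); print(st['time'],st['tcp_pos'],st['ft_force'])
w=ctrl.capture('wrist'); s=ctrl.capture('scene'); d=ctrl.capture('side')
o=np.zeros((600,800,3),np.uint8); o[:400,:400]=cv2.resize(s[200:400,60:260],None,fx=2,fy=2)[:,:,::-1]; o[:400,400:]=cv2.resize(d[200:400,200:400],None,fx=2,fy=2)[:,:,::-1]
o[400:,:267]=cv2.resize(w,(267,200))[:,:,::-1]
cv2.imwrite('pics/down.png',o)
E
```

```text
4.5833 [ 511.2562574  -260.60966488  123.74764553] [ 1.85643906  0.647295   15.05790165]
```

View pics/down.png

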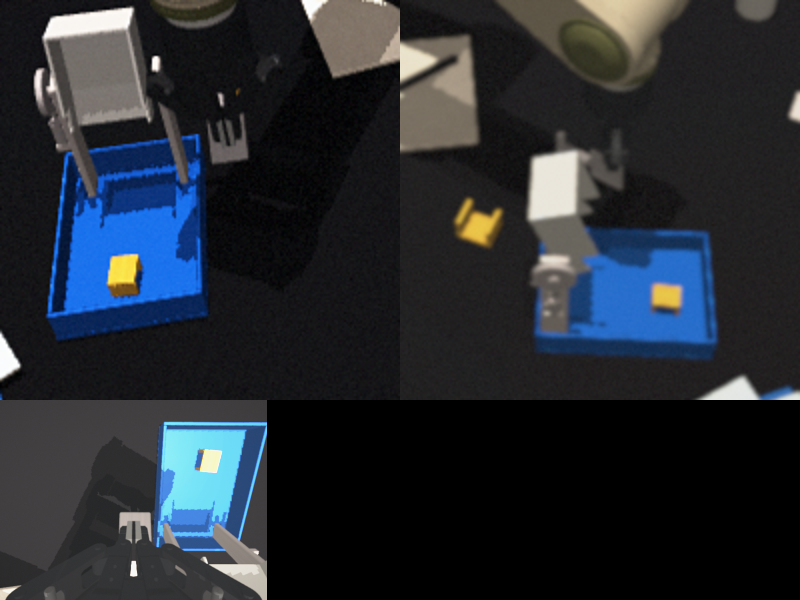

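The force has jumped to 15 N, so the pedal is at its stop. The cup is tipped and the bracket lies in the tray (crop (124,274)). Next I release it and retract.

Request:
send_rows(
  moves=[
    [0,0,1.5,0],
    [0,0,4,0],
    [0,0,7,0],
    [0,0,10,0],
    [0,0,13,0],
    [0,0,16,0],
    [-1,1,19,0],
    [-3,3,20,0],
    [-6,5,20,0],
    [-9,7,20,0],
    [-9,7,20,0],
    [-9,7,20,0],
  ],
)

```text
time: 5.73
tcp_pos: [418.9, -189.0, 321.8]
tcp_rot: [0.0, 0.997, -0.083, 0.0]
ft_force: [0.1, -0.2, 0.7]
opening: -0.4
gripper_force: 0.0
```

```bash
python3 - <<'E'
from h import *
st=ctrl.observe(); print(st['time'],st['tcp_pos'],st['ft_force'])
s=ctrl.capture('scene'); d=ctrl.capture('side')
o=np.zeros((420,800,3),np.uint8); o[:,:440]=s[:,:440][:,:,::-1]; o[:,440:]=d[:,100:460][:,:,::-1]
cv2.imwrite('pics/end.png',o)
E
```

```text
5.7333 [ 418.91693562 -189.0467347   321.79457713] [ 0.14159337 -0.20980311  0.69336809]
```

View pics/end.png

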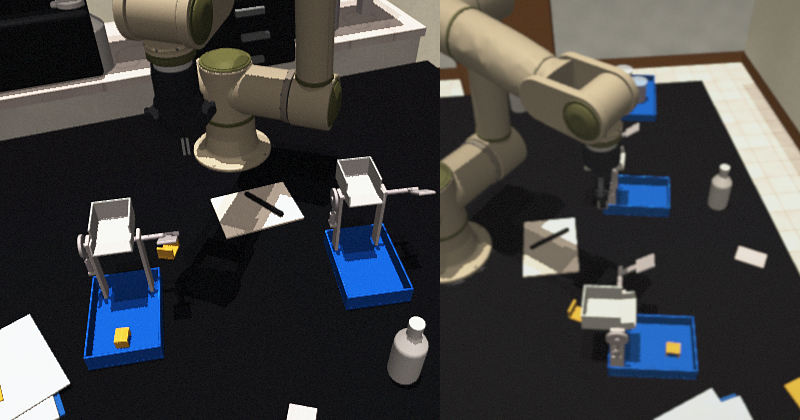

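The cup is home and empty at scene (113,228), and the bracket is in the tray at (122,337). The spare cup has not moved, and the arm is clear of everything.

```bash
python3 -c "
from cell import ctrl
print(ctrl.sign_off())"
```

```text
the job is handed in; nothing more can be done
None
```

I pressed the loaded cup's pedal to its stop: the bracket slid into the blue tray, the cup swung back home, the empty cup was not touched, and the job is handed in at about 6 s (no verdict was returned).

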